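# Clamp a casting mould shut with its draw latch

### The job

Clamp the two-part casting mould shut with its draw latch: lift the wire loop, pull it over the nose of the keeper, set its bar down in the slot behind and let go, then push the lever over past centre until it lies on its stop screw, and finish with one firm press of about 14 N near the end of the lever to be sure that it is home. Never push the lever with more than 20 N, do not force the loop against the keeper, and leave the things around the mould where they are.

Things in the scene. Friction and masses are not known exactly. Their poses are not given: they have to be found in the camera images.
- mould: Casting mould on a fixed plywood base 215x110x12 mm: fixed half, sliding half, draw latch on top. Origin: underside, on the parting joint, middle line. x points from the fixed half (lever) to the sliding half (keeper); the latch draws along -x; z up. Halves 80 mm wide, flat tops 62 mm above the origin; fixed half x=-105..0, sliding half x=5..75 while open on its rubber seal.
- lever_hinge (a point): Axis of the lever, at (-12, 0, 82) mm in the mould's frame, running along the mould's y. The whole latch works in the plane y=0. The loop's pins sit 20 mm from this axis, 0.17 rad farther round towards closing than the lever strip, so dead centre is at a lever angle of about 1.35; past it the latch pulls itself down on its stop.
- lever (a joint): Lever angle (rad): 0 upright, positive leaning away from the keeper (to the mould's -x), 1.57 flat. Steel strip 16 mm wide, 6 thick, reaching 88 mm from the axis, rolled end of 10 mm diameter. Starts at 0.65 to 1.0; slight friction, stays where left. Home at 1.5 to 1.62 by the stop's height. Pushing through the stiffest part (0.5 to 1.1) takes up to about 10 N near the end.
- lever_pad (a point): A place to push: middle of the lever's face that looks to the keeper when upright and looks up when closed, 66 mm from the axis. Closed and home, the latch alone holds the lever on its stop with about 6.5 N at the stop; press here from above, slowly, for the last firm press: the lever yields only about 1 mm to 20 N, so position is no guide, the force is.
- bail_bar (a point): Middle of the cross bar of the wire loop: 5 mm steel wire, legs 24 mm apart (29 over all), 58 mm from the pins on the lever to the bar, where it swings freely. x runs along the legs to the bar. At the start the bar lies on the keeper's post. Pinch both legs from outside just behind the bar (15 mm free below); pulled to the keeper side, it draws the lever upright (5 to 12 N) and may slip a few mm.
- keeper_seat (a point): Seat of the bar's centre when tight; on the sliding half, at (33.3, 0, 80) mm in the mould's frame while open, same axes. Keeper 14 mm wide, fits between the legs: post on the latch side, its lip over the seat, nose at x=+1 mm, top 7.5 mm above this point; slot floor 2.5 mm below; guard from x=+12.2 to +18.7 mm, 4.8 mm above. The bar goes between nose and guard; the lever draws it under the lip.
- slide_half (a joint): How far the sliding half has been drawn towards the fixed half (m); 0 = open on its seal (a spring of about 20 N per mm), about 0.0045 when clamped.
- stop: Stop under the lever, on the fixed half's top, 50 mm from the lever's axis: a brass bush of 15 mm diameter (origin: centre of its foot, 62 mm above the mould's underside) with a rubber-tipped screw of 11 mm diameter in it. The screw's top stands 14.5 to 19.5 mm above the origin, differently each time; this is not measured and must be found by feel. Against it the lever stops hard.
- mix_cup: Bystander: white plastic mixing cup, 69 mm across, 70 mm high, origin under its centre.
- sanding_block: Bystander: brown sanding block 61 x 100 x 31 mm, origin under its centre.
- tape_roll: Bystander: roll of masking tape lying flat, 104 mm across, 25 mm high, origin under its centre.

How it is judged (in metres and radians):
On the way, in this order (a step that is already met when the one before it is completed fails the run):
1. the loop's bar lies in the keeper's slot, behind the nose, with the lever still open (x of bail_bar in the frame of keeper_seat between -0.002 and 0.012 m and z of bail_bar in the frame of keeper_seat below 0.003 m and value of joint lever below 0.9 rad), for 0.2 s.
2. the lever is past centre with the mould drawn shut, and is pressed home: 19 N or more between lever and stop (the latch alone gives about 6.5 N; a press of 10 N on lever_pad gives about 13 N more) (value of joint lever above 1.42 rad and value of joint slide_half above 0.003 m and contact force between lever and stop above 19 N), for 0.1 s.
At the end, for the whole second after the job is handed in: The bar sits in the keeper (along the draw from 5 mm short of its seat point to 3 mm beyond; under load it sinks in a little), the lever is past centre (over 1.42 rad) and rests on its stop screw, the sliding half is drawn shut by more than 3 mm, and all is let go (value of joint lever above 1.42 rad and value of joint slide_half above 0.003 m and contact force between lever and stop above 0.5 N and x of bail_bar in the frame of keeper_seat between -0.005 and 0.003 m and z of bail_bar in the frame of keeper_seat below 0.004 m); the robot touches nothing.
It fails at once if the lever is pushed with more than 22 N (contact force between the arm and lever_c1 above 22 N or contact force between the arm and lever_c2 above 22 N).
It fails at once if the loop is forced against the keeper with more than 15 N while the lever is open (below 0.4 rad) (contact force between bail and slide_half above 15 N and value of joint lever below 0.4 rad).
It fails at once if a bystander is moved by more than 20 mm (distance of any of mix_cup, sanding_block, tape_roll from where it was at the start of the episode above 0.02 m).
It also fails if it takes over 64 s, if anything falls off the work surface, if the arm or the gripper's body presses on something with over 40 N, if the wrist force passes 120 N, or if a joint passes its speed limit or range.

### The arm

A 7-joint arm with a two-finger parallel gripper is mounted at the origin on a cart in front of the work surface, level with it; the furniture and walls round the work are solid. World frame = base frame: x ahead of the robot, y to its left, z up, the work surface at z = 0. Lengths are in m, angles in degrees, forces in N, time in s.
With the tool pointing down it reaches from about 0.35 to 0.9 m from the base axis. Payload 7.2 kg.
Tool frame: the origin (TCP) lies midway between the tips of the shut fingers; the grasp point (between the pads) lies 19 mm behind it; x points along the fingers, y is the direction in which the jaws open and shut, and the axes are right-handed (so a half turn about x gives the same grasp; the last joint's range is limited). The gripper opens to 85 mm and grips with 20 to 120 N. Pads are 22 mm wide; open, the fingers measure 114 mm over their backs; the gripper's body (76 mm by 85 mm) begins 54 mm behind the grasp point. The pads swing forward as they close: fully open they stand 13 mm farther back than shut.
Start: joints at [60.436, 23.554, -0.728, 91.456, 0.321, 64.991, -4.71], TCP at [0.271, -0.563, 0.231] pointing down, gripper open.
Joint ranges: [-169.25, 169.25], [-16.82, 113.86], [-84.01, 82.57], [7.8, 145.47], [-59.2, 239.2], [7.22, 106.19], [-163.78, 163.78]. Speed limits (degrees/s): [136.94, 136.94, 172.46, 172.46, 180, 180, 180].

### API

Orientations are given as a 3x3 rotation matrix whose columns are the frame's x, y, z axes.
In Python, from rig import robot, viewer, job gives the robot as it stands.
- The arm moves only by the shell command python3 -m crank 'ROWS' [FORCE]. ROWS is JSON, a list of rows, each an object with "travel": the shift along the tool's x, y, z in cm, a list of three; "twist": the turn, a rotation vector about the tool's x, y, z in rad, a list of three; "grip": the opening, from 0 (shut) to 1 (fully open). A call has 1 to 8 rows; each row shifts and turns the commanded pose from where the row before left it, along the tool's axes as they then stand; what a row does not reach is not made up. A row lasts 1/8 s, in which the tool goes at most 62.5 mm and 10.7 degrees, less where a joint would pass 70% of its speed; a pose out of reach is approached as far as the arm can. A call with a gripper value outside its range is refused whole. The fingers move at their own pace and stop on an object; FORCE is the grip in N (left out, the last holds). Time passes only in rows, so rows that do not move let the fingers close. It gives the time, the measured TCP pose, the force and the opening at its end, in the units of the state.
- robot.get_state(): the state, without advancing time (a new reading comes with each control period).
- viewer.get_image(name): name is "side" or "top" or "wrist"; returns (picture, depth): 480x640x3 uint8, red, green, blue; 480x640 float32, m along the optical axis (not along the pixel's ray), 0 where there is no reading.
- viewer.calibration(name): a dict with "fx", "fy", "cx", "cy" (pixels), "world_from_camera" (4x4, takes a point from camera to world coordinates). Camera axes: x right, y down, z forward; pixel columns grow to the right and rows downward; lengths in m; the calibration is good to about 2 mm. A picture is of the moment at which its call begins: read the wrist's pose just before it. calibration takes no time and is no camera call; for the wrist camera it gives the pose at the moment of the call.
- job.sign_off(): hands the job in, once; it reports no verdict.
The state is a dict: "time": time; "q": joint angles; "joint_vel": joint speeds; "joint_torque": joint torques, N m; "ee_pos": TCP position; "orientation": TCP orientation; "contact_force": force on the tool from outside, world axes, zero at the start; "wrist_torque": the same for the moment, N m; "gripper_width": finger opening in m.
Only numpy, scipy, OpenCV 4.12 (cv2) and the standard library are available. Lean on these libraries where they do the work, as an engineer would, in place of code of your own. Each camera call takes 0.05 s, during which the arm holds its last target. There are 200 camera calls.

## Working session

There is one attempt and no reset: what is moved stays moved. The work goes in short steps, Python scripts to look and compute and a shell command to move; the robot and the scene stay as the last step left them, time stands still between calls to the robot, and variables do not carry over. Pictures are saved under pics/ and viewed, about 8 in all and at most 12, crops included, and the job is handed in when it is done.

```bash
ls; mkdir -p pics
python3 - <<'E'
from rig import robot, viewer
import cv2, numpy as np
s=robot.get_state(); print({k:np.round(v,3).tolist() for k,v in s.items()})
ims=[]
for n in ("side","top"):
    p,d=viewer.get_image(n); np.savez(f"pics/{n}0.npz",p=p,d=d,**{k:np.array(v) for k,v in viewer.calibration(n).items()})
    cv2.imwrite(f"pics/{n}0.png",p[:,:,::-1]); print(n,np.round(viewer.calibration(n)["world_from_camera"],3).tolist(),viewer.calibration(n)["fx"])
E
```

```text
pics
{'time': 0.0, 'q': [60.436, 23.602, -0.729, 91.503, 0.319, 64.992, -4.711], 'joint_vel': [0.011, -0.033, -0.004, -0.049, -0.029, -0.003, -0.001], 'joint_torque': [0.001, -60.063, 0.683, -29.942, 0.014, 0.011, -0.0], 'ee_pos': [0.27, -0.563, 0.23], 'orientation': [[-0.001, 0.433, -0.901], [0.001, -0.901, -0.433], [-1.0, -0.002, 0.0]], 'contact_force': [0.047, 0.334, 0.337], 'wrist_torque': [0.013, 0.031, -0.04], 'gripper_width': 0.085}
side [[-0.999, -0.004, 0.033, 0.5], [-0.028, 0.637, -0.77, 0.781], [-0.017, -0.771, -0.637, 0.804], [0.0, 0.0, 0.0, 1.0]] 446.8787095291715
top [[-0.007, -0.988, 0.151, 0.32], [-1.0, 0.006, -0.007, -0.055], [0.006, -0.151, -0.988, 1.561], [0.0, 0.0, 0.0, 1.0]] 593.9820256128186
```

View pics/top0.png

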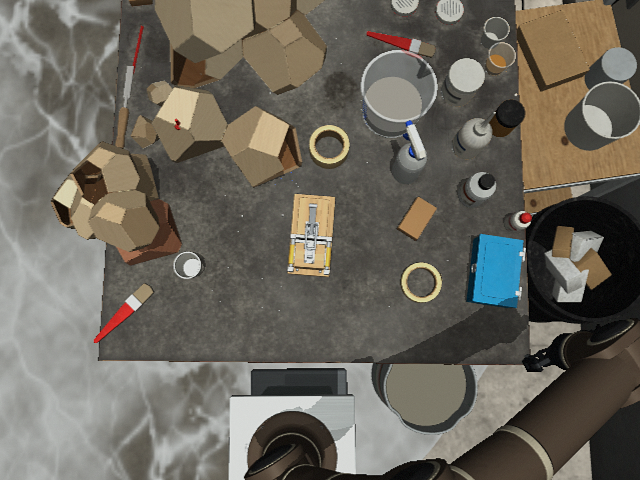

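View pics/side0.png

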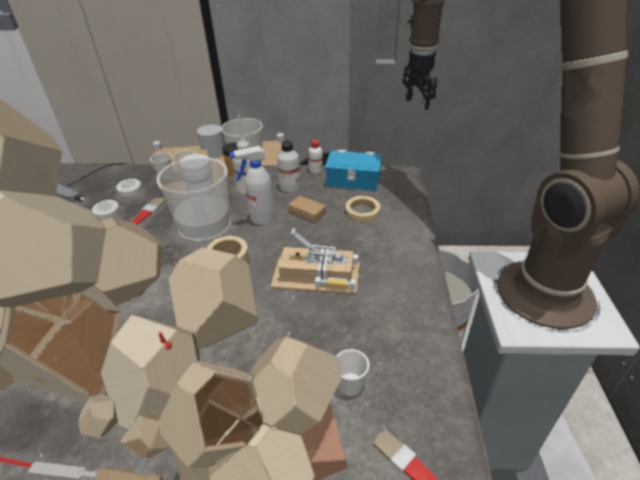

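The top view shows the mould at about (312,235), with the keeper end towards the robot. The lever leans to world +x (side view, 300,238). The two tape rolls, the sanding block and the cup are well clear. Next I'll measure the mould's pose from the depth.

```bash
cat > h.py <<'E'
import numpy as np, cv2
from rig import robot, viewer
def cloud(n,f=None):
    T0=viewer.calibration(n); p,d=viewer.get_image(n)
    return (p,d)+(pts(d,T0),)+(T0,)
def pts(d,c):
    v,u=np.mgrid[0:480,0:640]; fx,fy,cx,cy=[float(c[k]) for k in("fx","fy","cx","cy")]
    P=np.stack([(u-cx)/fx*d,(v-cy)/fy*d,d],-1); T=np.array(c["world_from_camera"])
    W=P@T[:3,:3].T+T[:3,3]; W[d==0]=np.nan; return W
def proj(c,X):
    T=np.linalg.inv(np.array(c["world_from_camera"])); q=np.atleast_2d(X)@T[:3,:3].T+T[:3,3]
    return np.c_[q[:,0]/q[:,2]*float(c["fx"])+float(c["cx"]),q[:,1]/q[:,2]*float(c["fy"])+float(c["cy"])]
E
python3 - <<'E'
from h import *
z=np.load("pics/top0.npz"); W=pts(z["d"],z); p=z["p"]
sub=W[185:285,280:345]; print("table z",np.nanmedian(W[285:300,280:345,2]))
for lo,hi in((.006,.03),(.055,.068),(.006,.2)):
    m=(sub[...,2]>lo)&(sub[...,2]<hi); q=sub[m]
    print(lo,hi,len(q),"rect",cv2.minAreaRect((q[:,:2]*1000).astype(np.float32)),np.median(q[:,2]))
m=sub[...,2]>.085; print(np.round(sub[m],3)[np.argsort(-sub[m][:,2])][:12])
cv2.imwrite("pics/topz.png",cv2.resize(p[185:285,275:350,::-1],None,fx=6,fy=6,interpolation=cv2.INTER_CUBIC))
E
```

```text
table z -0.0009991679470292558
0.006 0.03 874 rect ((565.0821533203125, -53.655982971191406), (266.55548095703125, 168.0291748046875), 0.12094816565513611) 0.01110497045218417
0.055 0.068 1538 rect ((561.6939086914062, -52.49154281616211), (79.63928985595703, 180.39935302734375), 85.05162048339844) 0.061030419624459986
0.006 0.2 3339 rect ((565.0821533203125, -53.655982971191406), (266.55548095703125, 168.0291748046875), 0.12094816565513611) 0.05835145045802381
[[ 0.613 -0.064  0.152]
 [ 0.616 -0.065  0.151]
 [ 0.613 -0.048  0.151]
 [ 0.616 -0.062  0.15 ]
 [ 0.614 -0.057  0.148]
 [ 0.614 -0.062  0.148]
 [ 0.614 -0.055  0.148]
 [ 0.612 -0.064  0.148]
 [ 0.614 -0.052  0.148]
 [ 0.609 -0.057  0.147]
 [ 0.619 -0.052  0.147]
 [ 0.612 -0.055  0.146]]
```

View pics/topz.png

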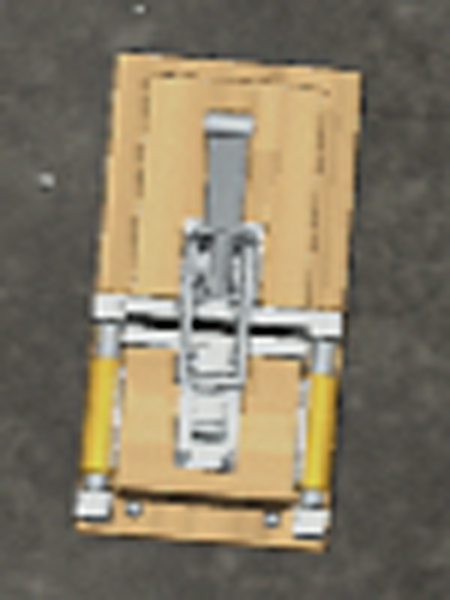

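```bash
python3 -m crank '[{"travel":[0,0,0],"twist":[0.178,0,0],"grip":0.55},{"travel":[0,0,0],"twist":[0.178,0,0],"grip":0.55},{"travel":[0,0,0],"twist":[0.178,0,0],"grip":0.55},{"travel":[0,-5.9,-2],"twist":[0,0,0],"grip":0.55},{"travel":[0,-5.9,-2],"twist":[0,0,0],"grip":0.55},{"travel":[0,-5.9,-2],"twist":[0,0,0],"grip":0.55},{"travel":[0,-5.9,-2],"twist":[0,0,0],"grip":0.55},{"travel":[0,-5.9,-2],"twist":[0,0,0],"grip":0.55}]' 30
python3 -m crank '[{"travel":[0,-5.9,-2],"twist":[0,0,0],"grip":0.55},{"travel":[0,-5.9,-2],"twist":[0,0,0],"grip":0.55},{"travel":[0,-5.9,-2],"twist":[0,0,0],"grip":0.55},{"travel":[0,-5.9,-2],"twist":[0,0,0],"grip":0.55},{"travel":[0,0,0],"twist":[0,0.175,0],"grip":0.55},{"travel":[0,0,0],"twist":[0,0.175,0],"grip":0.55},{"travel":[0,0,0],"twist":[0,0,0],"grip":0.55}]'
cat >> h.py <<'E'
MX=np.array([-.9963,.0863,0]);MY=np.array([-.0863,-.9963,0]);MZ=np.array([0,0,1.])
O=np.array([.5468,-.0512,0])
def m2w(m,o=O): return o+np.array([MX,MY,MZ]).T@(np.array(m)/1000)
def w2m(w,o=O): return (np.asarray(w)-o)@np.array([MX,MY,MZ]).T*1000
def st():
    s=robot.get_state(); R=np.array(s["orientation"])
    print("t %.2f mould %s F(mould) %s w %.4f"%(s["time"],np.round(w2m(s["ee_pos"]),1),np.round(np.array([MX,MY,MZ])@np.array(s["contact_force"]),1),s["gripper_width"]))
    return s,R
def go(target_m,tilt):
    "tool-axes cm & rotvec from now to TCP target in mould mm and tilt rad"
    from scipy.spatial.transform import Rotation as Q
    s,R=st(); d=m2w(target_m)-np.array(s["ee_pos"])
    x=-np.sin(tilt)*MX-np.cos(tilt)*MZ; G=np.array([x,MY,np.cross(x,MY)]).T
    print("travel cm",np.round(R.T@d*100,2),"twist",np.round(Q.from_matrix(R.T@G).as_rotvec(),3))
E
python3 - <<'E'
from h import *
s,R=st(); print(np.round(R,3).tolist())
p,d,W,c=cloud("wrist"); cv2.imwrite("pics/w1.png",p[:,:,::-1]); np.savez("pics/w1.npz",p=p,d=d,**{k:np.array(v) for k,v in c.items()})
E
```

```text
time: 1.1
ee_pos: [0.396, -0.2761, 0.2312]
orientation: [[0.0, -0.086, -0.996], [-0.0, -0.996, 0.086], [-1.0, 0.0, -0.0]]
contact_force: [1.6, -0.2, -1.0]
gripper_width: 0.0473
time: 1.98
ee_pos: [0.4918, -0.0498, 0.2295]
orientation: [[0.339, -0.086, -0.937], [-0.03, -0.996, 0.08], [-0.94, 0.001, -0.341]]
contact_force: [0.5, -0.7, 0.8]
gripper_width: 0.0472
t 1.98 mould [ 55.    3.4 229.5] F(mould) [-0.6  0.7  0.8] w 0.0472
[[0.339, -0.086, -0.937], [-0.03, -0.996, 0.08], [-0.94, 0.001, -0.341]]
```

View pics/w1.png

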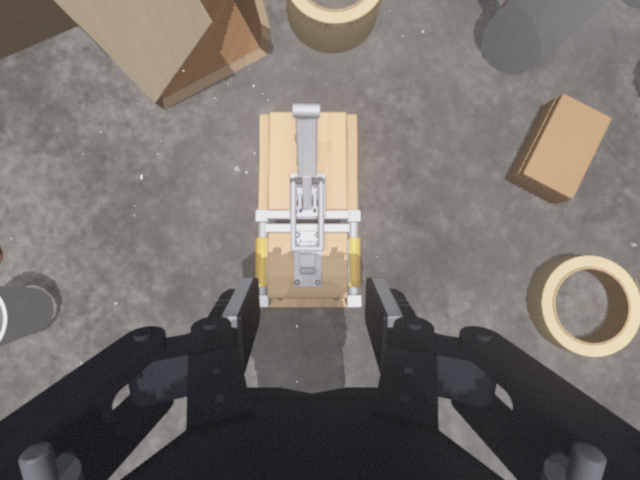

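The wrist view shows the loop at about (308,215), with its bar near (308,249). The keeper is around (308,265) and the fingers are still behind the mould. Now I'll refine the numbers in the mould frame.

Run:
```python
from h import *
z=np.load("pics/w1.npz"); W=pts(z["d"],z); M=w2m(W.reshape(-1,3)).reshape(480,640,3)
m=np.zeros((480,640),bool); m[95:300,255:362]=1
q=M[m&(abs(M[...,2]-61)<3)]; print("top rect",cv2.minAreaRect(q[:,:2].astype(np.float32)),np.median(q[:,2]))
for x0 in range(-80,-20,15):
    q=M[m&(abs(M[...,2]-61)<3)&(abs(M[...,0]-x0)<4)]; print(x0,"y",np.round(np.percentile(q[:,1],[1,99]),1))
for v in (104,110,185,200,225,240,246,248,250,252,256,260,265,270,280): print(v,"y-centre z",np.round(M[v,308],1), "row hi y", np.round((lambda r:(r[:,1].min(),r[:,1].max()))(M[v,285:335][M[v,285:335,2]>75]),1) if (M[v,285:335,2]>75).any() else "")
for u in (292,293,294,295,322,323,324): print(u,np.round(M[200:250:12,u],1).tolist())
cv2.imwrite("pics/w1z.png",cv2.resize(z["p"][165:300,245:370,::-1],None,fx=5,fy=5,interpolation=cv2.INTER_CUBIC)[:600])
```

```text
top rect ((-16.39105224609375, 0.4409027099609375), (179.97286987304688, 79.26786041259766), 0.003911825828254223) 61.9968172188474
-80 y [-37.   37.5]
-65 y [-36.8  38.6]
-50 y [-36.5  38.4]
-35 y [-36.5  38.3]
104 y-centre z [-73.6   2.6 146.4] row hi y [-8.3  9.8]
110 y-centre z [-68.5   2.6 147.9] row hi y [-8.9 10.5]
185 y-centre z [-25.2   2.2  98.8] row hi y [-13.3  15.1]
200 y-centre z [-14.2   2.2  88.4] row hi y [-13.2  15.1]
225 y-centre z [ 4.8  1.9 61.1] row hi y [-13.1  15.1]
240 y-centre z [19.2  2.  64. ] row hi y [-13.1  15.1]
246 y-centre z [26.2  2.3 91.9] row hi y [-13.1  15.1]
248 y-centre z [27.9  2.3 92. ] row hi y [-13.1  15.1]
250 y-centre z [29.6  2.3 91.3] row hi y [-12.3  14.3]
252 y-centre z [31.2  2.2 87.8] row hi y [-5.6  7.4]
256 y-centre z [34.5  2.1 78.1] row hi y [-5.9  7.5]
260 y-centre z [38.   2.1 77.5] row hi y [-5.9  7.5]
265 y-centre z [42.5  2.1 77.5] row hi y [-5.9  7.5]
270 y-centre z [46.8  2.2 83.8] row hi y [-5.7  7.5]
280 y-centre z [56.5  2.  64.5] row hi y 
292 [[-13.0, -11.5, 95.1], [-2.6, -11.4, 95.3], [7.6, -11.4, 94.4], [17.8, -11.4, 93.9], [27.9, -11.4, 92.4]]
293 [[-12.9, -10.6, 95.8], [-2.8, -10.6, 93.8], [nan, nan, nan], [17.7, -10.6, 92.4], [28.0, -10.5, 92.5]]
294 [[-13.1, -9.8, 94.6], [-2.9, -9.8, 93.5], [7.5, -9.7, 94.1], [17.6, -9.8, 91.9], [27.9, -9.7, 91.9]]
295 [[-13.3, -9.0, 93.5], [-2.9, -8.9, 93.6], [7.2, -9.0, 91.5], [17.6, -8.9, 91.4], [27.9, -8.8, 92.1]]
322 [[-12.8, 14.2, 96.1], [-2.6, 14.2, 95.3], [7.4, 14.2, 92.8], [17.7, 14.2, 93.1], [27.9, 14.2, 91.4]]
323 [[-13.3, 15.1, 93.8], [-3.1, 15.1, 92.4], [7.2, 15.1, 91.4], [17.5, 15.1, 90.7], [27.9, 15.1, 90.9]]
324 [[-18.7, 17.1, 63.9], [-7.0, 17.0, 65.8], [nan, nan, nan], [15.3, 17.1, 62.2], [26.7, 17.0, 62.7]]
```

View pics/w1z.png

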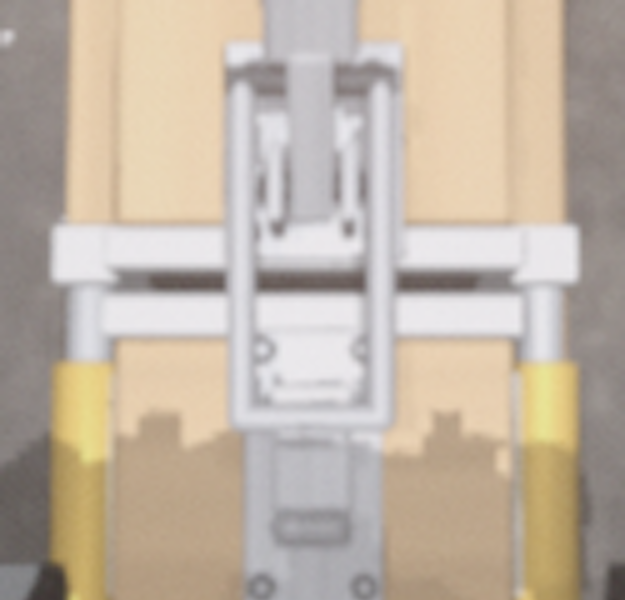

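```bash
cat >> h.py <<'E'
O=O-.0007*MX+.001*MY
def m2w(m): return O+np.array([MX,MY,MZ]).T@(np.array(m)/1000)
def w2m(w): return (np.asarray(w)-O)@np.array([MX,MY,MZ]).T*1000
E
python3 - <<'E'
from h import *
go((38.6,0,138.2),.35); go((18,0,81.8),.35)
E
```

```text
t 2.02 mould [ 53.4   2.3 230.9] F(mould) [-0.4 -0.2  0.8] w 0.0469
travel cm [ 9.22 -0.24  1.77] twist [ 0.     0.002 -0.001]
t 2.02 mould [ 53.4   2.3 230.9] F(mould) [-0.4 -0.2  0.8] w 0.0469
travel cm [15.22 -0.24  1.76] twist [ 0.     0.002 -0.001]
```

```bash
python3 -m crank '[{"travel":[3.1,-0.08,0.6],"twist":[0,0,0],"grip":0.55},{"travel":[3.1,-0.08,0.6],"twist":[0,0,0],"grip":0.55},{"travel":[3,-0.08,0.56],"twist":[0,0,0],"grip":0.55},{"travel":[2,0,0],"twist":[0,0,0],"grip":0.55},{"travel":[2,0,0],"twist":[0,0,0],"grip":0.55},{"travel":[0,0,0],"twist":[0,0,0],"grip":0.55},{"travel":[0,0,0],"twist":[0,0,0],"grip":0.55}]'
python3 - <<'E'
from h import *
go((18,0,81.8),.35)
p,d,W,c=cloud("wrist"); M=w2m(W)
cv2.imwrite("pics/w2.png",p[:,:,::-1]); np.savez("pics/w2.npz",p=p,d=d,**{k:np.array(v) for k,v in c.items()})
E
```

```text
time: 2.9
ee_pos: [0.5253, -0.05, 0.1017]
orientation: [[0.342, -0.086, -0.936], [-0.03, -0.996, 0.081], [-0.939, 0.0, -0.343]]
contact_force: [0.1, -0.0, -0.1]
gripper_width: 0.0469
t 2.90 mould [ 22.3  -0.4 101.7] F(mould) [-0.1  0.  -0.1] w 0.0469
travel cm [2.02 0.04 0.28] twist [ 0. -0. -0.]
```

View pics/w2.png

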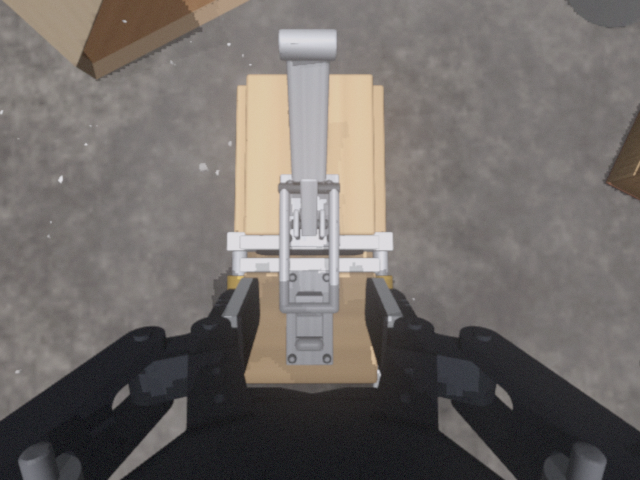

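The fingers straddle the loop: the tips are at about (240,290) and (382,290), and the loop runs from 281 to 338 with its bar near row 305. They are centred, so I'll go down and pinch.

```bash
python3 -m crank '[{"travel":[1,0.04,0.2],"twist":[0,0,0],"grip":0.55},{"travel":[1,0,0.08],"twist":[0,0,0],"grip":0.55},{"travel":[0,0,0],"twist":[0,0,0],"grip":0.3},{"travel":[0,0,0],"twist":[0,0,0],"grip":0.2},{"travel":[0,0,0],"twist":[0,0,0],"grip":0.2},{"travel":[0,0,0],"twist":[0,0,0],"grip":0.2},{"travel":[0,0,0],"twist":[0,0,0],"grip":0.2}]' 40
python3 - <<'E'
from h import *
st()
z=np.load("pics/w2.npz"); M=w2m(pts(z["d"],z))
for v in range(290,352,4): print(v,np.round(M[v,309],1))
E
```

```text
time: 3.82
ee_pos: [0.5283, -0.0492, 0.0813]
orientation: [[0.341, -0.084, -0.936], [-0.028, -0.996, 0.079], [-0.94, -0.001, -0.342]]
contact_force: [-1.4, 6.1, -1.4]
gripper_width: 0.0272
t 3.83 mould [19.3 -1.4 81.3] F(mould) [ 1.9 -6.  -1.4] w 0.0272
290 [22.8  0.1 63.6]
294 [23.3  0.2 83.8]
298 [25.   0.2 86.9]
302 [26.9  0.2 87.4]
306 [28.2  0.3 92.4]
310 [30.2  0.3 91.6]
314 [32.7  0.2 87.4]
318 [36.1  0.2 77.5]
322 [38.1  0.2 77.9]
326 [40.   0.2 78.4]
330 [42.2  0.2 77.4]
334 [44.4  0.2 76.7]
338 [45.1  0.2 83. ]
342 [46.9  0.2 83.6]
346 [48.8  0.2 83.8]
350 [51.   0.2 82.6]
```

```bash
cat >> h.py <<'E'
from scipy.optimize import brentq
def leg(bx,bz):
    f=lambda L:np.hypot(bx-(-12-20*np.sin(L+.17)),bz-(82+20*np.cos(L+.17)))-58
    g=np.linspace(1.3,-1,200); v=[f(a) for a in g]
    i=next(i for i in range(199) if v[i]*v[i+1]<0); L=brentq(f,g[i],g[i+1])
    return L,np.arcsin((82+20*np.cos(L+.17)-bz)/58)
def rot(v,a): # tilt a about +MY sense: x->-z
    c,s=np.cos(a),np.sin(a); return np.array([c*v[0]+s*v[1],-s*v[0]+c*v[1]])
# positive a (slope down towards bar) rotates +x towards -z, and -z towards -x
E
python3 - <<'E'
from h import *
b0=np.array([29.3,89.9]); t0=np.array([19.3,81.3]); L0,a0=leg(*b0); print("L0",L0,a0)
off=t0-b0
prev=(t0,.35)
for b in ((29.8,95.5),(35,96),(40.2,96),(40.2,88),(40.2,80.5)):
    L,a=leg(*b); r=rot(off,a-a0); t=np.array(b)+r; tl=.35+a-a0
    d=t-prev[0]; x=np.array([-np.sin(prev[1]),-np.cos(prev[1])]); zz=np.array([np.cos(prev[1]),-np.sin(prev[1])])
    print(b,"lever %.2f"%L,"TCP",np.round(t,1),"tilt %.3f"%tl,"travel x,z cm",np.round([d@x/10,d@zz/10],2),"twist y %.3f"%(tl-prev[1])); prev=(t,tl)
E
```

```text
L0 0.8099471270321653 0.055914115438885616
(29.8, 95.5) lever 0.77 TCP [20.6 86.1] tilt 0.264 travel x,z cm [-0.49 -0.04] twist y -0.086
(35, 96) lever 0.41 TCP [25.1 87.3] tilt 0.341 travel x,z cm [-0.24  0.4 ] twist y 0.077
(40.2, 96) lever 0.11 TCP [29.9 87.7] tilt 0.384 travel x,z cm [-0.2   0.44] twist y 0.043
(40.2, 88) lever 0.04 TCP [28.8 81.3] tilt 0.530 travel x,z cm [0.64 0.14] twist y 0.146
(40.2, 80.5) lever -0.09 TCP [28.  75.5] tilt 0.672 travel x,z cm [0.54 0.22] twist y 0.143
```

```bash
python3 -m crank '[{"travel":[-0.25,-0.1,-0.02],"twist":[0,-0.043,0],"grip":0.2},{"travel":[-0.25,0,-0.02],"twist":[0,-0.043,0],"grip":0.2},{"travel":[0,0,0],"twist":[0,0,0],"grip":0.2},{"travel":[-0.12,0,0.2],"twist":[0,0.038,0],"grip":0.2},{"travel":[-0.12,0,0.2],"twist":[0,0.038,0],"grip":0.2},{"travel":[0,0,0],"twist":[0,0,0],"grip":0.2}]' 50
python3 - <<'E'
from h import *
go((25.1,0,87.3),.341)
E
```

```text
time: 4.58
ee_pos: [0.5223, -0.0487, 0.0874]
orientation: [[0.332, -0.085, -0.939], [-0.028, -0.996, 0.08], [-0.943, 0.0, -0.334]]
contact_force: [-1.6, 4.5, -1.5]
gripper_width: 0.0268
t 4.58 mould [25.4 -1.4 87.4] F(mould) [ 2.  -4.3 -1.5] w 0.0268
travel cm [ 0.01  0.14 -0.02] twist [0.001 0.001 0.   ]
```

```bash
python3 -m crank '[{"travel":[-0.1,-0.1,0.22],"twist":[0,0.022,0],"grip":0.2},{"travel":[-0.1,0,0.22],"twist":[0,0.022,0],"grip":0.2},{"travel":[0,0,0],"twist":[0,0,0],"grip":0.2},{"travel":[0,0,0],"twist":[0,0,0],"grip":0.2}]' 50
python3 - <<'E'
from h import *
go((29.9,0,87.7),.384)
p,d,W,c=cloud("wrist"); M=w2m(W); np.savez("pics/w3.npz",p=p,d=d,**{k:np.array(v) for k,v in c.items()})
cv2.imwrite("pics/w3.png",cv2.resize(p[:420,170:460,::-1],None,fx=1.4,fy=1.4))
for v in range(290,352,3): print(v,np.round(M[v,309],1))
E
```

```text
time: 5.08
ee_pos: [0.5178, -0.0481, 0.0877]
orientation: [[0.372, -0.087, -0.924], [-0.033, -0.996, 0.08], [-0.928, 0.0, -0.373]]
contact_force: [-1.6, 1.0, -2.0]
gripper_width: 0.0263
t 5.08 mould [29.8 -1.6 87.7] F(mould) [ 1.6 -0.8 -2. ] w 0.0263
travel cm [-0.    0.16  0.01] twist [-0.     0.001 -0.001]
290 [27.5 -0.9 87.5]
293 [28.9 -0.9 87.3]
296 [30.2 -0.9 86.6]
299 [31.5 -0.9 87.6]
302 [32.9 -0.9 86.5]
305 [35.  -1.  78.4]
308 [36.5 -1.  77. ]
311 [37.9 -1.  77.3]
314 [37.1 -0.8 97.3]
317 [38.3 -0.8 97.3]
320 [39.2 -0.8 99.8]
323 [40.5 -0.8 98.9]
326 [42.  -0.8 97.2]
329 [45.5 -0.9 82.6]
332 [46.5 -0.9 84.6]
335 [48.1 -0.9 83. ]
338 [49.3 -0.9 83.7]
341 [50.7 -0.9 83. ]
344 [55.8 -1.  63.9]
347 [57.4 -1.  63.4]
350 [58.6 -1.  64.7]
```

View pics/w3.png

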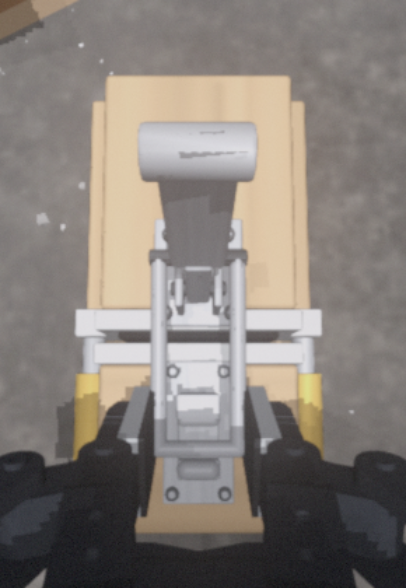

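The bar is now over the slot: x ≈ 40, z ≈ 96, between the nose (34) and the guard (45.5). It sits centred, and the lever is near upright. Now I'll set it down.

```bash
python3 -m crank '[{"travel":[0.32,0,0.07],"twist":[0,0.073,0],"grip":0.2},{"travel":[0.32,0,0.07],"twist":[0,0.073,0],"grip":0.2},{"travel":[0.2,0,0.09],"twist":[0,0.055,0],"grip":0.2},{"travel":[0.2,0,0.09],"twist":[0,0.055,0],"grip":0.2},{"travel":[0.1,0,0.04],"twist":[0,0.03,0],"grip":0.2},{"travel":[0,0,0],"twist":[0,0,0],"grip":0.2}]' 50
python3 - <<'E'
from h import *
go((28,-1.6,75.5),.672)
p,d,W,c=cloud("wrist"); M=w2m(W)
cv2.imwrite("pics/w4.png",cv2.resize(p[:420,170:460,::-1],None,fx=1.4,fy=1.4))
for v in range(270,352,4): print(v,np.round(M[v,309],1))
E
```

```text
time: 5.88
ee_pos: [0.5302, -0.0517, 0.1215]
orientation: [[0.503, -0.073, -0.861], [-0.048, -0.997, 0.056], [-0.863, 0.013, -0.505]]
contact_force: [2.2, 33.9, -3.8]
gripper_width: 0.0259
t 5.88 mould [ 17.2   0.9 121.5] F(mould) [  0.8 -33.9  -3.8] w 0.0259
travel cm [ 3.42 -0.33  3.25] twist [ 0.019  0.143 -0.003]
270 [-3.3  1.6 65.4]
274 [-1.2  1.7 62.3]
278 [ 0.4  1.7 55.6]
282 [ 2.1  1.8 49.2]
286 [ 6.3  1.8 62.7]
290 [ 8.8  1.8 62.3]
294 [11.2  1.9 62.2]
298 [13.8  1.9 64.1]
302 [16.2  1.9 64. ]
306 [18.7  2.  65. ]
310 [21.1  2.  64.6]
314 [24.2  1.9 87.2]
318 [26.4  2.  87.7]
322 [28.4  2.  87.7]
326 [30.5  2.  85.5]
330 [32.6  2.1 87. ]
334 [ 33.9   1.9 128.4]
338 [ 35.5   1.9 128.7]
342 [ 37.2   1.9 126.4]
346 [41.2  2.2 77.6]
350 [43.4  2.3 76.8]
```

Run:
```python
from h import *
s,R=st(); print(np.round(s["q"],1),np.round(R,3).tolist(),np.round(s["joint_vel"],1))
```

```text
t 5.92 mould [ 17.3   0.9 121.2] F(mould) [  0.4 -34.2  -4.2] w 0.0259
[   9.5   12.5  -12.9  135.    69.3    7.2 -163.7] [[0.502, -0.073, -0.862], [-0.048, -0.997, 0.056], [-0.863, 0.013, -0.504]] [-0.3  0.4  0.3  0.  -0.   0.  -0.1]
```

View pics/w4.png

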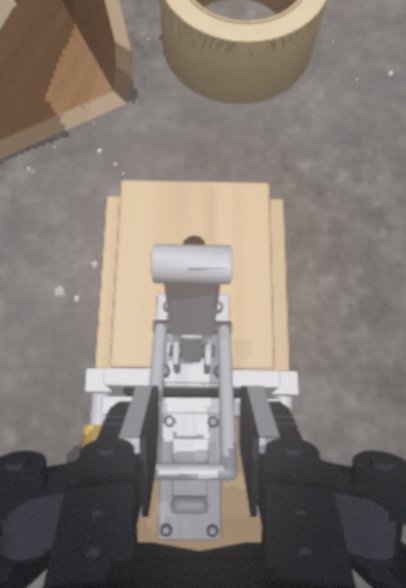

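The arm ran into its joint 6 and 7 limits at that tilt, so it slid up and sideways. The loop is still gripped, above the keeper with its bar at about (195,470). I'll untilt and watch the result.

```bash
python3 -m crank '[{"travel":[0,0,0],"twist":[0,-0.08,0],"grip":0.2},{"travel":[0,0,0],"twist":[0,-0.08,0],"grip":0.2},{"travel":[0,0,0],"twist":[0,0,0],"grip":0.2}]' 50
python3 - <<'E'
from h import *
go((29.8,-1.4,88),.33); s=robot.get_state(); print(np.round(s["q"],1))
E
```

```text
time: 6.3
ee_pos: [0.5359, -0.0525, 0.1232]
orientation: [[0.404, -0.079, -0.911], [-0.044, -0.997, 0.067], [-0.914, 0.013, -0.406]]
contact_force: [1.6, 39.4, -1.5]
gripper_width: 0.0262
t 6.30 mould [ 11.4   1.2 123.2] F(mould) [  1.8 -39.4  -1.5] w 0.0262
travel cm [ 2.47 -0.32  3.11] twist [ 0.011 -0.089 -0.01 ]
[  24.    15.4  -29.1  128.3   38.6   17.8 -131.9]
```

```bash
python3 -m crank '[{"travel":[0,-0.15,0],"twist":[0.01,-0.05,-0.01],"grip":0.2},{"travel":[0,-0.15,0],"twist":[0,-0.04,0],"grip":0.2},{"travel":[0,0,0],"twist":[0,0,0],"grip":0.2}]' 50
python3 - <<'E'
from h import *
go((29.8,-1.4,88),.33); s=robot.get_state(); print(np.round(s["q"],1))
E
```

```text
time: 6.68
ee_pos: [0.5358, -0.0518, 0.123]
orientation: [[0.321, -0.088, -0.943], [-0.032, -0.996, 0.083], [-0.947, 0.004, -0.323]]
contact_force: [3.2, 31.6, -1.0]
gripper_width: 0.0259
t 6.67 mould [ 11.6   0.6 123. ] F(mould) [ -0.5 -31.8  -1. ] w 0.0259
travel cm [ 2.73 -0.21  2.85] twist [-0.001  0.002 -0.004]
[  28.5   17.6  -34.3  123.9   30.4   25.5 -123.7]
```

```bash
python3 -m crank '[{"travel":[0,-0.3,0],"twist":[0,0,0],"grip":0.2},{"travel":[0,-0.3,0],"twist":[0,0,0],"grip":0.2},{"travel":[0,0,0],"twist":[0,0,0],"grip":0.2}]' 50
python3 - <<'E'
from h import *
go((29.8,-1.4,88),.33); s=robot.get_state(); print(np.round(s["q"],1))
p,d,W,c=cloud("wrist"); M=w2m(W); np.savez("pics/w5.npz",p=p,d=d,**{k:np.array(v) for k,v in c.items()})
cv2.imwrite("pics/w5.png",cv2.resize(p[:420,170:460,::-1],None,fx=1.4,fy=1.4))
E
```

```text
time: 7.05
ee_pos: [0.535, -0.0507, 0.1225]
orientation: [[0.319, -0.094, -0.943], [-0.039, -0.996, 0.086], [-0.947, 0.009, -0.321]]
contact_force: [3.1, 17.3, -0.2]
gripper_width: 0.026
t 7.05 mould [ 12.5  -0.5 122.5] F(mould) [ -1.6 -17.5  -0.2] w 0.0260
travel cm [ 2.71 -0.11  2.75] twist [-0.004  0.003 -0.011]
[  27.6   17.5  -33.7  124.    30.9   25.7 -124.8]
```

View pics/w5.png

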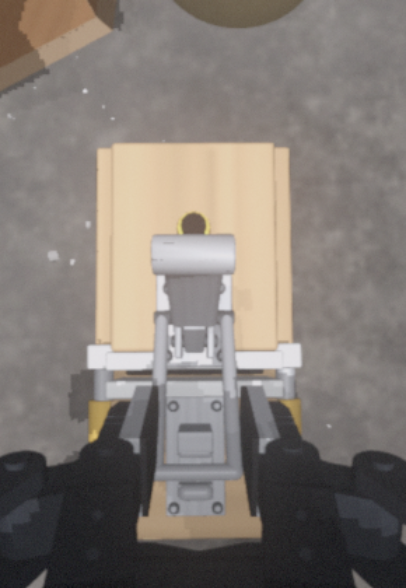

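```bash
python3 -m crank '[{"travel":[0,-0.3,0],"twist":[-0.004,0,-0.01],"grip":0.2},{"travel":[0,-0.3,0],"twist":[0,0,0],"grip":0.2},{"travel":[0,0,0],"twist":[0,0,0],"grip":0.2}]' 50
python3 - <<'E'
from h import *
go((29.8,-1.4,88),.33)
z=np.load("pics/w5.npz"); M=w2m(pts(z["d"],z))
q=M[230:370,290:330]; q=q[(q[...,2]>105)&(abs(q[...,1])<9)&(q[...,0]>0)]
print(len(q),np.round(np.percentile(q,[5,50,95],axis=0),1))
L=M[180:330,270:345]; L=L[(L[...,2]>90)&(abs(abs(L[...,1])-12)<4)&(L[...,0]>-20)]
for x in range(-15,45,8): k=L[abs(L[:,0]-x)<2]; print(x,len(k),np.round(np.median(k[:,2]),1) if len(k) else "")
r=M[140:240,300:320].reshape(-1,3); r=r[r[:,2]>150]; print("lever end",np.round(np.percentile(r,[5,50,95],axis=0),1) if len(r) else "")
E
```

```text
time: 7.48
ee_pos: [0.5341, -0.0498, 0.1218]
orientation: [[0.316, -0.093, -0.944], [-0.035, -0.996, 0.087], [-0.948, 0.006, -0.318]]
contact_force: [2.6, 4.7, 0.5]
gripper_width: 0.0256
t 7.47 mould [ 13.5  -1.3 121.8] F(mould) [-2.2 -4.9  0.5] w 0.0256
travel cm [ 2.69 -0.02  2.62] twist [-0.005  0.006 -0.008]
479 [[ 26.6  -7.2 130.7]
 [ 28.4   0.5 132.3]
 [ 30.8   7.8 133.5]]
-15 158 106.1
-7 164 111.0
1 200 115.7
9 344 131.9
17 327 127.3
25 152 130.1
33 0 
41 0 
lever end [[-34.5  -2.5 151.6]
 [-29.1   0.5 166.8]
 [-26.1   3.7 168.4]]
```

```bash
python3 -m crank '[{"travel":[0.32,0,0.27],"twist":[0,0,0],"grip":0.2},{"travel":[0.32,0,0.27],"twist":[0,0,0],"grip":0.2},{"travel":[0.32,0,0.25],"twist":[0,0,0],"grip":0.2},{"travel":[0.3,0,0.25],"twist":[0,0,0],"grip":0.2},{"travel":[0.3,0,0.25],"twist":[0,0,0],"grip":0.2},{"travel":[0,0,0],"twist":[0,0,0],"grip":0.2}]' 50
cat >> h.py <<'E'
def look(n):
    p,d,W,c=cloud("wrist"); M=w2m(W); np.savez(f"pics/{n}.npz",p=p,d=d,**{k:np.array(v) for k,v in c.items()})
    cv2.imwrite(f"pics/{n}.png",cv2.resize(p[:420,170:460,::-1],None,fx=1.4,fy=1.4))
    for v in range(274,356,3): print(v,np.round(M[v,309],1), end=" ")
    L=M[180:340,265:350]; L=L[(L[...,2]>76)&(L[...,2]<140)&(abs(abs(L[...,1])-12)<2.5)&(L[...,0]>-20)]; print()
    for x in range(-15,50,6):
        k=L[abs(L[:,0]-x)<2]; print(x,len(k),np.round(np.median(k[:,2]),1) if len(k) else "",end="; ")
    r=M[:240,300:320].reshape(-1,3); r=r[r[:,2]>130]; print("lever end",np.round(np.percentile(r,[5,50,95],axis=0),1).tolist() if len(r) else "")
E
python3 - <<'E'
from h import *
go((29.8,-1.4,88),.33); look("w6")
E
```

```text
time: 8.22
ee_pos: [0.5268, -0.0496, 0.1029]
orientation: [[0.317, -0.095, -0.944], [-0.035, -0.995, 0.089], [-0.948, 0.005, -0.318]]
contact_force: [2.8, 5.1, 2.8]
gripper_width: 0.0258
t 8.22 mould [ 20.7  -0.9 102.9] F(mould) [-2.3 -5.3  2.8] w 0.0258
travel cm [ 1.13 -0.05  1.34] twist [-0.007  0.006 -0.008]
274 [13.4 -0.2 64. ] 277 [15.2 -0.3 63. ] 280 [16.8 -0.3 63.7] 283 [18.5 -0.3 63.6] 286 [20.1 -0.3 64.4] 289 [21.9 -0.3 62.9] 292 [23.1 -0.3 67.3] 295 [23.3 -0.3 79.7] 298 [23.9 -0.3 87.3] 301 [25.4 -0.3 87.4] 304 [26.9 -0.3 86.9] 307 [28.3 -0.3 87.8] 310 [29.9 -0.3 86.5] 313 [31.3 -0.3 87.3] 316 [ 28.2  -0.2 113.1] 319 [ 29.4  -0.2 113.3] 322 [ 30.5  -0.2 113.7] 325 [ 32.3  -0.3 110.9] 328 [40.6 -0.4 77.7] 331 [42.2 -0.4 77.2] 334 [44.  -0.5 76.2] 337 [44.9 -0.5 78.9] 340 [45.5 -0.4 82.8] 343 [46.7 -0.4 84.1] 346 [48.  -0.5 84.5] 349 [49.6 -0.5 84.2] 352 [56.6 -0.6 64.4] 355 [58.6 -0.6 63.2] 
-15 177 101.6; -9 183 103.1; -3 193 104.8; 3 195 106.2; 9 201 107.8; 15 311 110.9; 21 377 117.0; 27 352 114.0; 33 156 120.5; 39 0 ; 45 0 ; lever end [[-58.1, -2.3, 131.7], [-50.7, 0.8, 145.7], [-41.6, 3.7, 157.4]]
```

```bash
python3 -m crank '[{"travel":[0.2,0,0.3],"twist":[0,0,0],"grip":0.2},{"travel":[0.2,0,0.3],"twist":[0,0,0],"grip":0.2},{"travel":[0.2,0,0.3],"twist":[0,0,0],"grip":0.2},{"travel":[0.2,0,0.3],"twist":[0,0,0],"grip":0.2},{"travel":[0.2,0,0.25],"twist":[0,0,0],"grip":0.2},{"travel":[0,0,0],"twist":[0,0,0],"grip":0.2}]' 60
python3 - <<'E'
from h import *
go((29.8,-1.4,88),.33); look("w7")
E
```

```text
time: 9.02
ee_pos: [0.518, -0.0486, 0.0899]
orientation: [[0.32, -0.093, -0.943], [-0.035, -0.996, 0.087], [-0.947, 0.005, -0.321]]
contact_force: [6.0, 4.7, 4.1]
gripper_width: 0.0258
t 9.03 mould [29.6 -1.1 89.9] F(mould) [-5.6 -5.2  4.1] w 0.0258
travel cm [ 0.17 -0.03  0.08] twist [-0.005  0.003 -0.007]
274 [21.4 -0.4 64.4] 277 [23.  -0.4 64. ] 280 [23.3 -0.4 82.4] 283 [24.3 -0.4 87.4] 286 [25.6 -0.4 87.8] 289 [26.9 -0.4 88.2] 292 [28.3 -0.4 87.9] 295 [29.7 -0.4 87.6] 298 [31.1 -0.4 87.5] 301 [32.6 -0.4 86.7] 304 [ 31.9  -0.4 101.4] 307 [ 33.   -0.4 102.2] 310 [ 34.2  -0.4 102.2] 313 [ 35.7  -0.4 100.3] 316 [41.  -0.5 77.2] 319 [42.3 -0.5 77.9] 322 [43.9 -0.5 77.3] 325 [45.  -0.5 78.5] 328 [45.5 -0.5 83. ] 331 [46.6 -0.5 84.5] 334 [47.9 -0.5 84.7] 337 [49.3 -0.5 84.7] 340 [51.2 -0.5 82.4] 343 [57.3 -0.6 63.4] 346 [58.8 -0.6 63.7] 349 [60.  -0.6 64.9] 352 [61.9 -0.7 63.5] 355 [63.8 -0.7 62.3] 
-15 209 100.3; -9 214 100.2; -3 212 100.5; 3 205 100.6; 9 227 100.7; 15 229 101.0; 21 239 101.3; 27 361 106.8; 33 394 108.3; 39 255 118.2; 45 31 105.9; lever end [[-49.6, -2.2, 131.9], [-43.2, 0.5, 148.6], [-34.7, 3.0, 161.8]]
```

```bash
python3 -m crank '[{"travel":[0,0,0],"twist":[0,0,0],"grip":0.1},{"travel":[0,0,0],"twist":[0,0,0],"grip":0.1},{"travel":[0,0,0.2],"twist":[0,0,0],"grip":0.1},{"travel":[0,0,0.2],"twist":[0,0,0],"grip":0.1},{"travel":[0,0,0.2],"twist":[0,0,0],"grip":0.1},{"travel":[0,0,0.2],"twist":[0,0,0],"grip":0.1},{"travel":[0,0,0],"twist":[0,0,0],"grip":0.1}]' 110
python3 - <<'E'
from h import *
go((29.8,-1.4,88),.33); look("w8")
E
```

```text
time: 9.95
ee_pos: [0.512, -0.0481, 0.0887]
orientation: [[0.323, -0.094, -0.942], [-0.035, -0.996, 0.087], [-0.946, 0.005, -0.325]]
contact_force: [5.1, 3.8, 10.3]
gripper_width: 0.0241
t 9.95 mould [35.6 -1.1 88.7] F(mould) [-4.8 -4.2 10.3] w 0.0241
travel cm [ 0.25 -0.04 -0.53] twist [-0.005 -0.001 -0.007]
274 [26.1 -0.3 88.1] 277 [27.5 -0.3 87.7] 280 [28.9 -0.4 86.5] 283 [30.2 -0.4 87.9] 286 [31.5 -0.4 88.4] 289 [32.9 -0.4 87.2] 292 [35.2 -0.4 78.4] 295 [36.6 -0.4 78.5] 298 [38.  -0.4 78.6] 301 [37.  -0.4 97.9] 304 [37.9 -0.4 99.9] 307 [39.3 -0.4 98.8] 310 [ 40.4  -0.4 100.1] 313 [45.1 -0.5 78.4] 316 [45.5 -0.5 84.4] 319 [46.8 -0.5 85.2] 322 [48.1 -0.5 85.5] 325 [49.6 -0.5 84.3] 328 [55.1 -0.6 64. ] 331 [56.8 -0.6 63.2] 334 [58.2 -0.6 64.1] 337 [59.9 -0.6 63. ] 340 [61.3 -0.6 63.6] 343 [62.6 -0.6 64.7] 346 [65.2 -0.7 60.3] 349 [66.2 -0.7 62.4] 352 [67.8 -0.7 62.2] 355 [69.3 -0.7 62.5] 
-15 61 102.5; -9 229 102.5; -3 225 102.1; 3 227 101.9; 9 222 101.6; 15 212 101.3; 21 216 100.9; 27 241 100.8; 33 382 112.6; 39 430 119.8; 45 276 120.3; lever end [[-23.3, -2.1, 133.2], [-18.1, 0.2, 163.5], [-16.0, 2.6, 169.7]]
```

```bash
python3 -m crank '[{"travel":[0.2,0,0.15],"twist":[0,0,0],"grip":0.1},{"travel":[0.25,0,0.15],"twist":[0,0,0],"grip":0.1},{"travel":[0.25,0,0.15],"twist":[0,0,0],"grip":0.1},{"travel":[0.25,0,0.1],"twist":[0,0,0],"grip":0.1},{"travel":[0,0,0],"twist":[0,0,0],"grip":0.1}]' 60
python3 - <<'E'
from h import *
go((29.8,-1.4,88),.33); look("w9")
E
```

```text
time: 10.62
ee_pos: [0.5062, -0.0475, 0.0753]
orientation: [[0.316, -0.093, -0.944], [-0.035, -0.996, 0.086], [-0.948, 0.006, -0.318]]
contact_force: [-0.1, 6.9, 2.4]
gripper_width: 0.0239
t 10.62 mould [41.5 -1.2 75.3] F(mould) [ 0.7 -6.9  2.4] w 0.0239
travel cm [-0.83 -0.02 -1.51] twist [-0.004  0.007 -0.008]
274 [31.3 -0.4 86.8] 277 [32.5 -0.4 87.6] 280 [34.6 -0.5 76.2] 283 [35.7 -0.5 78.8] 286 [37.1 -0.5 78.1] 289 [38.5 -0.5 77.3] 292 [39.7 -0.5 77.7] 295 [41.  -0.5 78.2] 298 [41.2 -0.5 87.1] 301 [42.1 -0.5 89.3] 304 [43.3 -0.5 89.9] 307 [44.5 -0.5 89.6] 310 [46.6 -0.5 84.4] 313 [47.8 -0.5 84.3] 316 [49.1 -0.5 84.5] 319 [50.7 -0.5 82.7] 322 [55.6 -0.6 63.7] 325 [57.1 -0.6 63.2] 328 [58.5 -0.6 63.4] 331 [59.8 -0.6 64.2] 334 [61.3 -0.6 63.9] 337 [nan nan nan] 340 [64.4 -0.7 62.6] 343 [65.8 -0.7 62.9] 346 [67.7 -0.7 61.1] 349 [69.2 -0.7 60.6] 352 [70.1 -0.7 62.8] 355 [71.8 -0.7 61.7] 
-15 0 ; -9 0 ; -3 260 101.4; 3 269 100.0; 9 273 98.3; 15 247 96.9; 21 254 95.1; 27 238 93.5; 33 235 92.0; 39 377 99.9; 45 410 112.4; lever end [[-0.3, -1.7, 163.9], [4.6, -0.0, 167.5], [8.0, 1.7, 169.0]]
```

```bash
python3 -m crank '[{"travel":[0.05,0,-0.17],"twist":[0,0,0],"grip":0.1},{"travel":[0.05,0,-0.17],"twist":[0,0,0],"grip":0.1},{"travel":[0,0,0],"twist":[0,0,0],"grip":0.1},{"travel":[0.2,0,0.05],"twist":[0,0,0],"grip":0.1},{"travel":[0.2,0,0.05],"twist":[0,0,0],"grip":0.1},{"travel":[0,0,0],"twist":[0,0,0],"grip":0.1}]' 60
python3 - <<'E'
from h import *
go((29.8,-1.4,88),.33); look("w10")
E
```

```text
time: 11.42
ee_pos: [0.5089, -0.0479, 0.0706]
orientation: [[0.314, -0.093, -0.945], [-0.035, -0.996, 0.087], [-0.949, 0.006, -0.316]]
contact_force: [0.1, 6.7, 0.5]
gripper_width: 0.0236
t 11.43 mould [38.8 -1.  70.6] F(mould) [ 0.5 -6.7  0.5] w 0.0236
travel cm [-1.37 -0.03 -1.4 ] twist [-0.005  0.009 -0.008]
274 [28.3 -0.2 87.1] 277 [29.5 -0.2 87. ] 280 [30.6 -0.2 87.4] 283 [31.9 -0.2 86.8] 286 [33.1 -0.2 86.9] 289 [35.2 -0.3 77.6] 292 [36.5 -0.3 78.2] 295 [38.  -0.3 76.4] 298 [39.  -0.3 78.1] 301 [40.3 -0.3 78. ] 304 [39.9 -0.3 89.9] 307 [40.9 -0.3 90.9] 310 [42.1 -0.3 90.7] 313 [43.3 -0.3 90.1] 316 [45.7 -0.3 83.2] 319 [46.9 -0.3 83.6] 322 [48.  -0.3 84.2] 325 [49.3 -0.4 83.6] 328 [50.6 -0.4 83.5] 331 [56.1 -0.4 64. ] 334 [57.4 -0.5 64.3] 337 [58.7 -0.5 64.8] 340 [60.5 -0.5 63.1] 343 [61.9 -0.5 62.8] 346 [63.  -0.5 64.2] 349 [64.9 -0.5 62. ] 352 [66.5 -0.5 61.5] 355 [67.7 -0.5 62.2] 
-15 0 ; -9 7 101.3; -3 300 101.4; 3 285 99.9; 9 286 98.5; 15 264 97.1; 21 266 95.6; 27 259 94.3; 33 283 93.0; 39 419 102.5; 45 328 107.2; lever end [[-7.8, -1.4, 134.9], [-4.3, 0.3, 168.2], [-0.0, 1.9, 170.0]]
```

The bar is above the slot at (41.7, 88), and its arc down would land it at x ≈ 40. I'll release it and let it drop.

```bash
python3 -m crank '[{"travel":[0,0,0],"twist":[0,0,0],"grip":0.5},{"travel":[0,0,0],"twist":[0,0,0],"grip":0.5},{"travel":[0,0,0],"twist":[0,0,0],"grip":0.5},{"travel":[0,0,0],"twist":[0,0,0],"grip":0.5},{"travel":[0,0,0],"twist":[0,0,0],"grip":0.5}]' 60
python3 - <<'E'
from h import *
go((29.8,-1.4,88),.33); look("w11")
E
```

```text
time: 12.1
ee_pos: [0.5089, -0.049, 0.0708]
orientation: [[0.314, -0.095, -0.945], [-0.037, -0.995, 0.088], [-0.949, 0.007, -0.316]]
contact_force: [-0.1, -0.6, 0.2]
gripper_width: 0.0426
t 12.10 mould [38.7  0.1 70.8] F(mould) [0.  0.6 0.2] w 0.0426
travel cm [-1.35 -0.15 -1.38] twist [-0.006  0.009 -0.009]
274 [28.2  0.9 87.3] 277 [29.3  0.9 87.5] 280 [30.6  0.9 87. ] 283 [31.7  0.9 87.8] 286 [32.8  0.9 88.9] 289 [35.3  0.9 76.4] 292 [36.6  0.8 76.6] 295 [37.3  0.8 81.4] 298 [38.4  0.8 82.4] 301 [39.7  0.8 82.3] 304 [40.9  0.8 82.1] 307 [43.   0.8 76.5] 310 [nan nan nan] 313 [45.2  0.8 79.1] 316 [45.8  0.8 82.5] 319 [46.8  0.8 83.7] 322 [47.9  0.8 84.3] 325 [48.8  0.8 85.9] 328 [50.2  0.7 85. ] 331 [56.2  0.7 63.6] 334 [57.1  0.7 65.4] 337 [58.9  0.7 64. ] 340 [60.1  0.6 64.5] 343 [61.8  0.6 63.4] 346 [63.   0.6 63.8] 349 [64.7  0.6 62.7] 352 [66.3  0.6 62. ] 355 [68.   0.6 60.8] 
-15 0 ; -9 36 100.7; -3 294 99.3; 3 287 96.9; 9 257 94.4; 15 248 91.9; 21 242 89.6; 27 231 87.1; 33 222 84.6; 39 210 82.2; 45 0 ; lever end [[-7.8, -0.3, 134.9], [-4.3, 1.4, 168.3], [-0.1, 3.0, 170.1]]
```

View pics/w11.png

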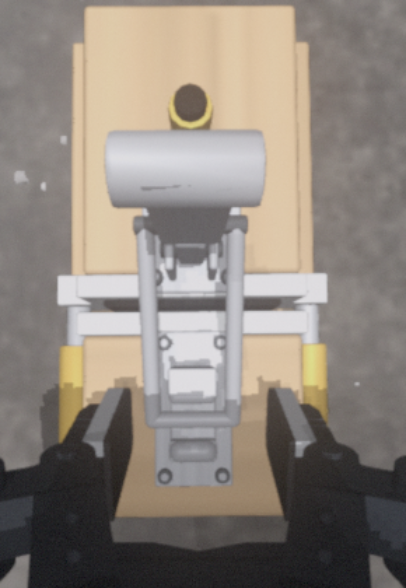

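The bar lies in the slot: centre at about (39, 80), row 418 in the picture, with the keeper between the legs and the lever near upright. Next I'll back out along the tool, shut the fingers and plan the lever push.

```bash
python3 -m crank '[{"travel":[-1.5,0.07,0],"twist":[0,0,0],"grip":0.5},{"travel":[-2,0,0],"twist":[0,0,0],"grip":0.5},{"travel":[-3,0,0],"twist":[0,0,0],"grip":0.5},{"travel":[-2,0,0],"twist":[0,0,0],"grip":0},{"travel":[-1.5,0,0],"twist":[0,0,0],"grip":0},{"travel":[0,0,0],"twist":[0,0,0],"grip":0},{"travel":[0,0,0],"twist":[0,0,0],"grip":0},{"travel":[0,0,0],"twist":[0,0,0],"grip":0}]' 60
cat >> h.py <<'E'
def tcp(L,t,r=76,gap=0.):
    n=np.array([np.cos(L),np.sin(L)]); a=np.array([-12-r*np.sin(L),82+r*np.cos(L)])
    return a+(3+gap)*n+11*np.array([np.cos(t),-np.sin(t)])
def tool(d,t): return np.round([d@[-np.sin(t),-np.cos(t)]/10,d@[np.cos(t),-np.sin(t)]/10],2)
E
python3 - <<'E'
from h import *
s=tcp(-.07,.3,gap=6); go((s[0],0.3,s[1]),.3); print(np.round(robot.get_state()["q"],1))
Ls=np.arange(-.1,1.56,.1); T=lambda L:min(.3,max(0,np.pi/2-L))
p=tcp(-.1,.3,gap=2)
for L in Ls[1:]:
    q=tcp(L,T(L)); print("L %.1f TCP %s travel x,z %s twist %.2f"%(L,np.round(q,1),tool(q-p,T(L-.1)),T(L)-T(L-.1))); p=q
p,d,W,c=cloud("wrist"); M=w2m(W); r=M[:,312]; k=r[r[:,2]>130]; print(np.round(k[::12],1).tolist())
E
```

```text
time: 13.15
ee_pos: [0.4772, -0.0458, 0.165]
orientation: [[0.313, -0.094, -0.945], [-0.036, -0.996, 0.088], [-0.949, 0.007, -0.315]]
contact_force: [-0.3, 0.1, 0.1]
gripper_width: -0.0002
t 13.15 mould [ 70.5  -0.3 165. ] F(mould) [ 0.4 -0.1  0.1] w -0.0002
travel cm [ 2.86  0.01 -5.13] twist [-0.006 -0.02  -0.009]
[  36.8    8.2  -41.5  127.8   18.    29.  -113.4]
L 0.0 TCP [  1.5 154.7] travel x,z [ 0.2  -0.94] twist 0.00
L 0.1 TCP [ -6.1 154.7] travel x,z [ 0.23 -0.72] twist 0.00
L 0.2 TCP [-13.6 153.8] travel x,z [ 0.3 -0.7] twist 0.00
L 0.3 TCP [-21.1 152.2] travel x,z [ 0.37 -0.66] twist 0.00
L 0.4 TCP [-28.3 149.9] travel x,z [ 0.44 -0.62] twist 0.00
L 0.5 TCP [-35.3 146.9] travel x,z [ 0.5  -0.58] twist 0.00
L 0.6 TCP [-41.9 143.2] travel x,z [ 0.55 -0.52] twist 0.00
L 0.7 TCP [-48.2 138.8] travel x,z [ 0.6  -0.47] twist 0.00
L 0.8 TCP [-53.9 133.9] travel x,z [ 0.64 -0.4 ] twist 0.00
L 0.9 TCP [-59.2 128.3] travel x,z [ 0.68 -0.34] twist 0.00
L 1.0 TCP [-63.8 122.3] travel x,z [ 0.71 -0.27] twist 0.00
L 1.1 TCP [-67.9 115.9] travel x,z [ 0.73 -0.2 ] twist 0.00
L 1.2 TCP [-71.2 109.1] travel x,z [ 0.75 -0.12] twist 0.00
L 1.3 TCP [-73.8 102.3] travel x,z [ 0.73 -0.05] twist -0.03
L 1.4 TCP [-75.5  96. ] travel x,z [0.65 0.  ] twist -0.10
L 1.5 TCP [-76.6  89.6] travel x,z [0.65 0.  ] twist -0.10
[[-8.7, 2.3, 168.3], [-3.3, 2.3, 168.0], [-5.4, 2.5, 144.2], [63.1, 1.7, 177.6], [66.5, 1.5, 190.8], [69.8, 1.5, 198.8], [73.2, 1.4, 202.8], [77.5, 1.4, 201.6], [81.7, 1.3, 201.2], [86.5, 1.3, 198.5], [90.8, 1.3, 198.1], [84.2, 1.0, 243.3], [85.6, 1.0, 245.9], [86.5, 1.0, 249.1], [87.9, 0.9, 251.1], [88.5, 0.9, 254.2], [88.7, 0.9, 257.6], [89.4, 0.9, 259.7]]
```

```bash
python3 -m crank '[{"travel":[1,0.03,-1.7],"twist":[-0.006,-0.02,-0.009],"grip":0},{"travel":[1,0,-1.7],"twist":[0,0,0],"grip":0},{"travel":[0.86,0,-1.73],"twist":[0,0,0],"grip":0},{"travel":[0,0,0],"twist":[0,0,0],"grip":0},{"travel":[0.15,0,-0.5],"twist":[0,0,0],"grip":0},{"travel":[0.15,0,-0.5],"twist":[0,0,0],"grip":0},{"travel":[0.23,0,-0.7],"twist":[0,0,0],"grip":0},{"travel":[0,0,0],"twist":[0,0,0],"grip":0}]'
python3 - <<'E'
from h import *
s=tcp(.1,.3); go((s[0],.3,s[1]),.3)
E
```

```text
time: 14.2
ee_pos: [0.5531, -0.053, 0.1542]
orientation: [[0.296, -0.086, -0.951], [-0.026, -0.996, 0.082], [-0.955, 0.0, -0.297]]
contact_force: [-0.7, 0.1, 0.3]
gripper_width: -0.0
t 14.20 mould [ -5.7   0.2 154.2] F(mould) [ 0.7 -0.   0.3] w -0.0000
travel cm [-0.04  0.01 -0.05] twist [ 0.    -0.002 -0.   ]
```

```bash
python3 -m crank '[{"travel":[0.15,0,-0.35],"twist":[0,0,0],"grip":0},{"travel":[0.15,0,-0.35],"twist":[0,0,0],"grip":0},{"travel":[0.18,0,-0.33],"twist":[0,0,0],"grip":0},{"travel":[0.19,0,-0.33],"twist":[0,0,0],"grip":0},{"travel":[0.22,0,-0.31],"twist":[0,0,0],"grip":0},{"travel":[0.22,0,-0.31],"twist":[0,0,0],"grip":0},{"travel":[0,0,0],"twist":[0,0,0],"grip":0}]'
python3 - <<'E'
from h import *
s=tcp(.4,.3); go((s[0],.3,s[1]),.3)
E
```

```text
time: 15.08
ee_pos: [0.5746, -0.0548, 0.149]
orientation: [[0.295, -0.086, -0.952], [-0.026, -0.996, 0.082], [-0.955, 0.0, -0.296]]
contact_force: [-1.6, 0.6, -0.0]
gripper_width: -0.0002
t 15.07 mould [-27.3   0.2 149. ] F(mould) [ 1.7 -0.5 -0. ] w -0.0002
travel cm [-0.06  0.01 -0.12] twist [ 0.    -0.001 -0.   ]
```

```bash
python3 -m crank '[{"travel":[0.25,0,-0.35],"twist":[0,0,0],"grip":0},{"travel":[0.25,0,-0.3],"twist":[0,0,0],"grip":0},{"travel":[0.28,0,-0.27],"twist":[0,0,0],"grip":0},{"travel":[0.28,0,-0.26],"twist":[0,0,0],"grip":0},{"travel":[0,0,0],"twist":[0,0,0],"grip":0}]'
python3 - <<'E'
from h import *
s=tcp(.6,.3); go((s[0],.3,s[1]),.3)
p,d,W,c=cloud("wrist"); M=w2m(W); cv2.imwrite("pics/w12.png",p[:,:,::-1])
E
```

```text
time: 15.7
ee_pos: [0.589, -0.0561, 0.1424]
orientation: [[0.295, -0.086, -0.952], [-0.026, -0.996, 0.082], [-0.955, 0.0, -0.296]]
contact_force: [-4.4, 0.3, 2.1]
gripper_width: -0.0001
t 15.70 mould [-41.8   0.2 142.4] F(mould) [4.4 0.1 2.1] w -0.0001
travel cm [-0.07  0.01 -0.04] twist [ 0.    -0.001 -0.   ]
```

View pics/w12.png

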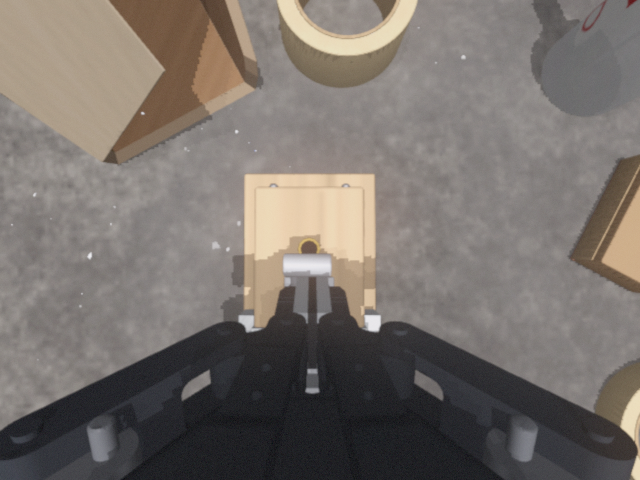

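The fingertips are centred on the lever, whose rolled end is at (307,265), just ahead of the tip. The force is rising as expected now that the latch has engaged, so I'll go on.

```bash
python3 -m crank '[{"travel":[0.3,0,-0.24],"twist":[0,0,0],"grip":0},{"travel":[0.3,0,-0.23],"twist":[0,0,0],"grip":0},{"travel":[0.32,0,-0.2],"twist":[0,0,0],"grip":0},{"travel":[0.32,0,-0.2],"twist":[0,0,0],"grip":0},{"travel":[0,0,0],"twist":[0,0,0],"grip":0}]'
python3 - <<'E'
from h import *
s=tcp(.8,.3); go((s[0],.3,s[1]),.3)
E
```

```text
time: 16.38
ee_pos: [0.601, -0.0571, 0.1334]
orientation: [[0.296, -0.086, -0.951], [-0.026, -0.996, 0.082], [-0.955, 0.0, -0.297]]
contact_force: [-5.4, -0.0, 2.5]
gripper_width: -0.0001
t 16.38 mould [-53.8   0.2 133.4] F(mould) [5.4 0.5 2.5] w -0.0001
travel cm [-0.04  0.01 -0.03] twist [ 0.    -0.001 -0.   ]
```

```bash
python3 -m crank '[{"travel":[0.34,0,-0.17],"twist":[0,0,0],"grip":0},{"travel":[0.34,0,-0.17],"twist":[0,0,0],"grip":0},{"travel":[0.35,0,-0.14],"twist":[0,0,0],"grip":0},{"travel":[0.36,0,-0.13],"twist":[0,0,0],"grip":0},{"travel":[0.36,0,-0.1],"twist":[0,0,0],"grip":0},{"travel":[0.37,0,-0.1],"twist":[0,0,0],"grip":0},{"travel":[0,0,0],"twist":[0,0,0],"grip":0}]'
python3 - <<'E'
from h import *
s=tcp(1.1,.3); go((s[0],.3,s[1]),.3)
E
```

```text
time: 17.25
ee_pos: [0.6151, -0.0583, 0.1154]
orientation: [[0.296, -0.086, -0.951], [-0.026, -0.996, 0.082], [-0.955, -0.0, -0.297]]
contact_force: [-2.6, -0.5, 1.1]
gripper_width: -0.0001
t 17.25 mould [-68.    0.2 115.4] F(mould) [2.5 0.7 1.1] w -0.0001
travel cm [-0.05  0.01 -0.  ] twist [ 0.    -0.001  0.   ]
```

```bash
python3 -m crank '[{"travel":[0.37,0,-0.06],"twist":[0,0,0],"grip":0},{"travel":[0.37,0,-0.06],"twist":[0,0,0],"grip":0},{"travel":[0.36,0,-0.03],"twist":[0,-0.015,0],"grip":0},{"travel":[0.36,0,-0.02],"twist":[0,-0.015,0],"grip":0},{"travel":[0.32,0,0],"twist":[0,-0.05,0],"grip":0},{"travel":[0.32,0,0],"twist":[0,-0.05,0],"grip":0},{"travel":[0,0,0],"twist":[0,0,0],"grip":0}]'
python3 - <<'E'
from h import *
s=tcp(1.4,.17); go((s[0],.3,s[1]),.17)
E
```

```text
time: 18.12
ee_pos: [0.6235, -0.059, 0.0956]
orientation: [[0.17, -0.087, -0.982], [-0.014, -0.996, 0.086], [-0.985, -0.001, -0.171]]
contact_force: [0.5, -1.0, -0.4]
gripper_width: 0.0003
t 18.12 mould [-76.4   0.1  95.6] F(mould) [-0.6  0.9 -0.4] w 0.0003
travel cm [-0.06  0.02  0.08] twist [-0.001 -0.002  0.001]
```

```bash
python3 -m crank '[{"travel":[0,0,0],"twist":[0,-0.085,0],"grip":0},{"travel":[0,0,-0.1],"twist":[0,-0.085,0],"grip":0},{"travel":[0.2,0,0],"twist":[0,0,0],"grip":0},{"travel":[0.2,0,0],"twist":[0,0,0],"grip":0},{"travel":[0,0,0],"twist":[0,0,0],"grip":0}]'
python3 - <<'E'
from h import *
go((-78,.3,85),0)
E
```

```text
time: 18.75
ee_pos: [0.6225, -0.0591, 0.0917]
orientation: [[0.001, -0.086, -0.996], [-0.001, -0.996, 0.086], [-1.0, 0.001, -0.002]]
contact_force: [0.8, -0.2, 0.0]
gripper_width: -0.0
t 18.75 mould [-75.4   0.3  91.7] F(mould) [-0.8  0.1  0. ] w -0.0000
travel cm [ 0.67 -0.   -0.26] twist [ 0.    -0.002 -0.001]
```

```bash
for i in 1; do python3 -m crank '[{"travel":[0.1,0,-0.25],"twist":[0,0,0],"grip":0},{"travel":[0.1,0,0],"twist":[0,0,0],"grip":0},{"travel":[0,0,0],"twist":[0,0,0],"grip":0}]'; done; python3 -m crank '[{"travel":[0.1,0,0],"twist":[0,0,0],"grip":0},{"travel":[0.1,0,0],"twist":[0,0,0],"grip":0},{"travel":[0,0,0],"twist":[0,0,0],"grip":0}]'
```

```text
time: 19.12
ee_pos: [0.6258, -0.0593, 0.0899]
orientation: [[0.001, -0.086, -0.996], [-0.0, -0.996, 0.086], [-1.0, 0.0, -0.001]]
contact_force: [0.0, -0.1, -0.3]
gripper_width: 0.0001
time: 19.5
ee_pos: [0.6257, -0.0593, 0.0878]
orientation: [[0.001, -0.086, -0.996], [-0.0, -0.996, 0.086], [-1.0, 0.0, -0.001]]
contact_force: [-0.2, -0.1, -0.2]
gripper_width: -0.0
```

```bash
R='{"travel":[0.1,0,0],"twist":[0,0,0],"grip":0}'; python3 -m crank '[{"travel":[0.1,0,0],"twist":[0,0,0],"grip":0},{"travel":[0.1,0,0],"twist":[0,0,0],"grip":0},{"travel":[0,0,0],"twist":[0,0,0],"grip":0}]' | egrep 'ee_pos|force'
python3 - <<'E'
from h import *
# where is the lever? top view (gripper may hide it)
s,R=st()
E
```

```text
ee_pos: [0.6257, -0.0593, 0.0858]
contact_force: [-1.2, 0.2, -0.1]
t 19.88 mould [-78.6   0.2  85.8] F(mould) [ 1.2 -0.1 -0.1] w -0.0002
```

```bash
python3 -m crank '[{"travel":[0.1,0,0],"twist":[0,0,0],"grip":0},{"travel":[0,0,0],"twist":[0,0,0],"grip":0}]' | egrep 'ee_pos|force'; python3 -m crank '[{"travel":[0.1,0,0],"twist":[0,0,0],"grip":0},{"travel":[0,0,0],"twist":[0,0,0],"grip":0}]' | egrep 'ee_pos|force'
```

```text
ee_pos: [0.6258, -0.0593, 0.0849]
contact_force: [-0.6, 0.5, 0.3]
ee_pos: [0.6258, -0.0592, 0.0839]
contact_force: [0.2, -0.5, 0.2]
```

```bash
python3 -m crank '[{"travel":[0.1,0,0],"twist":[0,0,0],"grip":0},{"travel":[0,0,0],"twist":[0,0,0],"grip":0}]' | egrep 'ee_pos|force'; python3 -m crank '[{"travel":[0.1,0,0],"twist":[0,0,0],"grip":0},{"travel":[0,0,0],"twist":[0,0,0],"grip":0}]' | egrep 'ee_pos|force'
```

```text
ee_pos: [0.6258, -0.0593, 0.0829]
contact_force: [-0.2, 0.2, 1.0]
ee_pos: [0.6259, -0.0593, 0.0824]
contact_force: [-1.1, 0.4, 4.2]
```

```bash
for k in 1; do python3 -m crank '[{"travel":[0.1,0,0],"twist":[0,0,0],"grip":0},{"travel":[0,0,0],"twist":[0,0,0],"grip":0}]' | egrep 'ee_pos|force'; python3 -m crank '[{"travel":[0.05,0,0],"twist":[0,0,0],"grip":0},{"travel":[0,0,0],"twist":[0,0,0],"grip":0}]' | egrep 'ee_pos|force'; done
```

```text
ee_pos: [0.626, -0.0593, 0.0822]
contact_force: [-4.2, -0.7, 11.5]
ee_pos: [0.626, -0.0593, 0.0821]
contact_force: [-4.6, 0.2, 13.9]
```

```bash
python3 -m crank '[{"travel":[0,0,0],"twist":[0,0,0],"grip":0},{"travel":[0,0,0],"twist":[0,0,0],"grip":0},{"travel":[0,0,0],"twist":[0,0,0],"grip":0},{"travel":[0,0,0],"twist":[0,0,0],"grip":0}]' | egrep 'time|ee_pos|force'
python3 -m crank '[{"travel":[-0.5,0,0],"twist":[0,0,0],"grip":0},{"travel":[-2,0,0],"twist":[0,0,0],"grip":0},{"travel":[-4,0,0],"twist":[0,0,0],"grip":0},{"travel":[-4,0,3],"twist":[0,0,0],"grip":0},{"travel":[-3,0,4],"twist":[0,0,0],"grip":0},{"travel":[0,0,4],"twist":[0,0,0],"grip":0},{"travel":[0,0,3],"twist":[0,0,0],"grip":0},{"travel":[0,0,0],"twist":[0,0,0],"grip":0}]' | egrep 'time|ee_pos|force'
python3 - <<'E'
from h import *
s,R=st(); p,d,W,c=cloud("wrist"); M=w2m(W)
uv=proj(c,[m2w((x,0,80)) for x in (-90,-12,33,60)]); print(np.round(uv))
u0,v0=np.clip(uv.min(0)-60,0,None).astype(int); u1,v1=(uv.max(0)+60).astype(int); v1=min(v1,480);print(u0,v0,u1,v1)
f=min(780/(u1-u0),590/(v1-v0)); cv2.imwrite("pics/w13.png",cv2.resize(p[v0:v1,u0:u1,::-1],None,fx=f,fy=f,interpolation=cv2.INTER_CUBIC))
k=M[(abs(M[...,1]-.5)<1)&(M[...,2]>50)&(M[...,2]<110)]; k=k[np.argsort(k[:,0])]
for x in list(range(-102,-90,3))+list(range(-90,0,15))+list(range(-3,60,3)): 
    a=k[abs(k[:,0]-x)<1]; 
    if len(a): print(x,np.round(np.median(a[:,2]),1),end="; ")
E
```

```text
time: 21.88
ee_pos: [0.626, -0.0593, 0.0821]
contact_force: [-5.8, 0.0, 14.9]
time: 22.88
ee_pos: [0.4848, -0.0472, 0.2166]
contact_force: [0.4, -1.1, 0.5]
t 22.88 mould [ 62.8   0.4 216.6] F(mould) [-0.5  1.   0.5] w 0.0000
[[308.  17.]
 [308. 131.]
 [309. 189.]
 [309. 221.]]
248 0 368 281
-99 84.4; -96 84.8; -93 84.2; -90 81.6; -75 82.3; -60 83.0; -45 83.3; -30 85.0; -15 86.1; -3 65.3; 0 57.8; 3 62.3; 6 62.1; 9 64.5; 12 63.3; 15 63.6; 18 75.5; 21 87.5; 24 87.3; 27 87.2; 30 77.9; 33 77.4; 36 77.6; 39 77.2; 42 83.8; 45 84.5; 51 64.1; 54 64.1; 57 64.1;
```

View pics/w13.png

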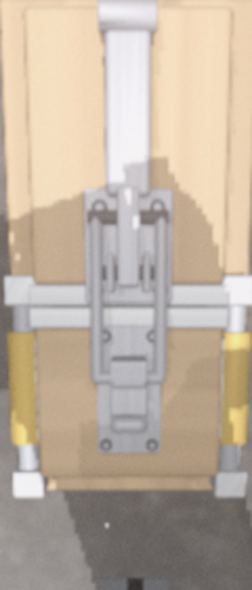

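The lever lies flat, the loop's bar is under the keeper lip at about (128,378), and the gap at the joint has closed. The guard's front moved from x ≈ 45.5 to about 41 mm, so the half is drawn roughly 4.5 mm. The arm is clear, so I'll hand in.

```bash
python3 -c "
from rig import job; print(job.sign_off())"
```

```text
the job is handed in; nothing more can be done
None
```

The mould is clamped and the job is handed in. The loop's bar dropped into the keeper slot when I let it go, and I pushed the lever over past centre onto its stop. The final press was about 14–15 N (16 N with the sideways component), held for over half a second. I then withdrew the arm.

**Last checks:**
- **Lever:** it lies flat at about 1.6 rad.
- **Bar:** it is hidden under the keeper's lip, with both legs beside the keeper.
- **Sliding half:** it is drawn about 4.5 mm, judged by the guard moving from about 45.5 to 41 mm.
- **Robot:** about 0.5 N of vertical force on the tool, with the arm clear above the mould.
- **Bystanders:** I never went near them, but took no closing picture of them.

**What went wrong on the way:** on the first try at lowering the loop, the tilt I commanded ran the arm into its joint 6 and 7 limits. That lifted the loop and put about 39 N of sideways force on the tool. The loop also slipped several millimetres in the jaws. I backed off, lowered it again at a smaller tilt and carried on. I did not see any force limit exceeded, but I only read the force between moves. The push force at the lever, read the same way, stayed below about 16 N. I could not measure the force on the stop itself, so that rests on the press force.

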